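# Seat a carburettor pallet on the three-ball inspection base

## Task

Set the aluminium pallet plate with the carburettor body onto the blue three-ball base, red stripe over red stripe, and push it past both spring plungers so that they pull it fully home on the balls; never slam it or shove it with more than about 35 N. Then let go of it and bed it down: press on its black cap from above with shut fingers at a steady 18 N or so (12 to 25 N) for at least half a second, and come away, leaving it seated. Leave the other castings and tools on the bench alone.

Things in the scene. Friction and masses are not known exactly. Their poses are not given: they have to be found in the camera images.
- grip (a point): Centre of the grey zinc carburettor block on the pallet, 42 mm above the pallet's underside: 34 mm along x, 30 mm along y, from 18 to 66 mm above the underside. Grip its flat +-y faces (a 25 mm bore tube sticks out 11 mm along +-x). Straight above it sits the 26 mm round black cap on a brass stem, screwed in by a different amount each time: its flat top is anywhere from 74 to 86 mm above the underside and is not measured.
- foot (a point): Centre of the pallet's underside (bottom plane of its three vee feet), 42 mm below the grip point. Axes of both: x to the red-striped end of the pallet, z up.
- home (a point): Point on the base, 31.5 mm above the bench, where the foot point of the pallet lies when fully home; the axes then match too (x towards the base's red stripe).
- pallet: Loose aluminium pallet plate, 120 (x) by 86 (y) mm, deck top 12 mm above its underside, 0.44 to 0.69 kg in all, red stripe at its +x end; origin at the centre of the underside. Three steel vee feet below (45 degree faces, mouth 14 mm wide, 7 mm deep) ride on the base's balls. A 40 mm long snap rail of diamond section on each long edge, its nose 49 mm from the middle.
- mount: Fixed blue base, slab 150 (x) by 170 (y) by 12 mm, origin at the centre of its underside on the bench, red stripe at its +x end. Three polished 12 mm balls, centres 30 mm high, at (45, 0), (-35, 28), (-35, -28) mm. A 50 mm high block on each +-y side carries a spring plunger.
- stand: Fixed wooden block, 150 (x) by 120 (y) by 30 mm high, origin at the centre of its underside on the bench, on which the pallet lies at the start.
- float_bowl: Loose zinc float bowl, 66 mm long, 38 mm high, between base and stand: leave alone. Origin at its underside.
- throat_a: Loose zinc throat casting, 60 by 50 mm, 40 mm high, at the far side of the bench: leave alone. Origin at its underside.
- throat_b: Loose zinc throat casting, 60 by 50 mm, 40 mm high, at the far side of the bench: leave alone. Origin at its underside.
- spanner: Steel spanner lying on the bench to the right: leave alone.
- driver: Screwdriver lying on the bench to the left: leave alone.
- spring_left (a joint): Outward travel (m, 0 to 0.008) of the +y plunger; brass nose 45 mm high. The pallet going down meets both noses about 9 mm above home, must be pushed past them with about 8 to 15 N (they give way about 4 mm above home), then they bear on its rails' upper slopes and pull it home with about 10 N in all. Reads 0 when free, about 0.001 with the pallet home, 0.003 at most on the way.
- spring_right (a joint): The same for the -y plunger. Both readings are noisy by about a millimetre.
- balls: The three polished steel balls of the base as one fixed piece; origin as the base's, on the bench.
There are look-alikes about, which are no part of the job. Several things have the shape of the pallet; the one meant has the colours described above.

How it is judged:
By the outcome, as a careful person would: the job done as asked, in the order asked, and still so for the second after the job is handed in, with the robot touching nothing.
It also fails if it takes over 54 s, if anything falls off the work surface, if the arm or the gripper's body presses on something with over 40 N, if the wrist force passes 120 N, or if a joint passes its speed limit or range.

## Robot

A 7-joint arm with a two-finger parallel gripper is mounted at the origin on the work surface. World frame = base frame: x ahead of the robot, y to its left, z up, the work surface at z = 0. Lengths are in m, angles in rad, forces in N, time in s.
With the tool pointing down it reaches from about 0.425 to 0.975 m from the base axis. Payload 16.7 kg.
Tool frame: the origin (TCP) lies between the finger pads; the fingertips stand 22 mm ahead of it and the grasp point (between the pads) lies 3 mm ahead of it; z points along the fingers, y is the line along which they close (so a half turn about z gives the same grasp; the last joint's range is limited). The gripper opens to 85 mm and grips with 20 to 120 N. Pads are 22 mm wide; open, the fingers measure 114 mm over their backs; the gripper's body (76 mm by 85 mm) begins 54 mm behind the grasp point. The pads swing forward as they close: fully open they stand 13 mm farther back than shut.
Start: joints at [-1.266, 0.426, 0.074, 1.606, -0.034, 1.111, -0.067], TCP at [0.296, 0.607, 0.223] pointing down, gripper open.
Joint ranges: [-2.85, 2.85], [-0.5, 2.14], [-1.23, 1.37], [0.21, 2.46], [-1.02, 4.16], [0.16, 2.05], [-2.73, 2.73]. Speed limits (rad/s): [1.89, 1.89, 2.39, 2.39, 3.01, 3.01, 3.01].

## Interface

Orientations are given as a unit quaternion [x, y, z, w].
In Python, from workcell import bot gives the robot as it stands.
- The arm moves only by the tool step_arm, never from a script. Its arguments are lists of equal length, an entry for each row: "grip": the finger opening in cm, from 0 to 8.54; "delta_pos": the shift along the tool's x, y, z in cm, a list of three; "turn": the turn about the tool's z in rad. A call has 1 to 5 rows; each row is the pose to reach, as a shift and turn from the pose commanded when the call began, along the tool's axes at that moment; what a row does not reach only later rows make up. A row lasts 1/8 s, in which the tool goes at most 62.5 mm and 10.7 degrees, less where a joint would pass 70% of its speed; a pose out of reach is approached as far as the arm can. A call with a gripper value outside its range is refused whole. The fingers move at their own pace and stop on an object; "newtons" is the grip in N (left out, the last holds). Time passes only in rows, so rows that repeat a pose let the fingers close. It gives the time, the measured TCP pose, the force, the opening and the grip force at its end, in the units of the state.
- bot.observe(): the state, without advancing time (a new reading comes with each control period).
- bot.read_camera(name): name is "side" or "top" or "wrist"; returns a dict with "color" (400x640x3 uint8, blue, green, red), "depth" (400x640 float32, m along the optical axis (not along the pixel's ray), 0 where there is no reading), "intrinsics" (3x3 intrinsics, pixels), "xyz" and "orientation" of the camera in the world. Camera axes: x right, y down, z forward; pixel columns grow to the right and rows downward; lengths in m; the calibration is good to about 2 mm. A picture is of the moment at which its call begins.
- bot.hand_in(): hands the job in; it is judged then, once.
The state is a dict: "time_s": time; "q": joint angles; "joint_vel": joint speeds; "joint_efforts": joint torques, N m; "tcp_pos": TCP position; "tool_rot": TCP orientation; "force": force on the tool from outside, world axes, zero at the start; "moment": the same for the moment, N m; "gripper_width": finger opening in m; "grip_force": force on a finger pad.
Only numpy, scipy, OpenCV 4.12 (cv2) and the standard library are available. Lean on these libraries where they do the work, as an engineer would, in place of code of your own. Each camera call takes 0.05 s, during which the arm holds its last target. There are 200 camera calls.

## Working session

There is one attempt and no reset: what is moved stays moved. The work goes in short steps, Python scripts to look and compute and a tool call to move; the robot and the scene stay as the last step left them, time stands still between calls to the robot, and variables do not carry over. Pictures are saved under pics/ and viewed, at most 11 in all, crops included, and the job is handed in when it is done.

Besides the shell and the picture viewer there is one more tool, called by a JSON object that holds its "api" and its "payload". step_arm: Moves the arm, as the interface text tells. Its arguments: {"type":"object","properties":{"grip":{"type":"array","items":{"type":"number"}},"delta_pos":{"type":"array","items":{"type":"array","items":{"type":"number"}}},"turn":{"type":"array","items":{"type":"number"}},"newtons":{"type":"number"}},"required":["grip","delta_pos","turn"]}

```bash
ls; mkdir -p pics; cat > h.py <<'E'
import numpy as np, cv2
from scipy.spatial.transform import Rotation as R
from workcell import bot
def cam(n):
    c=bot.read_camera(n); c['R']=R.from_quat(c['orientation']).as_matrix(); return c
def ray(c,u,v,z):
    d=c['R']@np.linalg.inv(c['intrinsics'])@np.array([u,v,1.]); o=np.array(c['xyz'])
    return o+d*(z-o[2])/d[2]
def pts(c):
    h,w=c['depth'].shape; u,v=np.meshgrid(np.arange(w),np.arange(h))
    d=np.stack([u,v,np.ones_like(u)],-1)@np.linalg.inv(c['intrinsics']).T
    return (d*c['depth'][...,None])@c['R'].T+np.array(c['xyz'])
E
python3 - <<'E'
from h import *
o=bot.observe()
for k in o: print(k,np.round(o[k],3))
a=cam('top');b=cam('side')
for n,c in(('top',a),('side',b)):
    print(n,c['xyz'],c['orientation'],c['intrinsics'].tolist()); cv2.imwrite(f'pics/{n}1.png',c['color'])
E
```

```text
pics
time_s 0.0
q [-1.266  0.427  0.074  1.607 -0.034  1.111 -0.067]
joint_vel [-0.001 -0.001 -0.    -0.     0.     0.002  0.003]
joint_efforts [ 1.0000e-03 -9.4985e+01  3.7620e+00 -4.6350e+01  1.9000e-02  1.0000e-02
 -0.0000e+00]
tcp_pos [0.296 0.606 0.222]
tool_rot [ 0.225  0.974 -0.001 -0.   ]
force [-0.582 -0.227  0.536]
moment [0.019 0.037 0.006]
grip_force 0.0
gripper_width 0.085
top [3.84583319e-01 5.70842507e-04 1.09978456e+00] [ 0.71432747 -0.69762004  0.03611345 -0.0419329 ] [[393.93953772278104, 0.0, 316.67391338042273], [0.0, 393.93953772278104, 200.0934209871536], [0.0, 0.0, 1.0]]
side [ 0.42783557 -0.66710535  0.78136879] [ 0.92460186 -0.04795336  0.02226765 -0.37724796] [[394.3614575814535, 0.0, 323.34762876097943], [0.0, 394.3614575814535, 202.4307799915283], [0.0, 0.0, 1.0]]
```

View pics/top1.png

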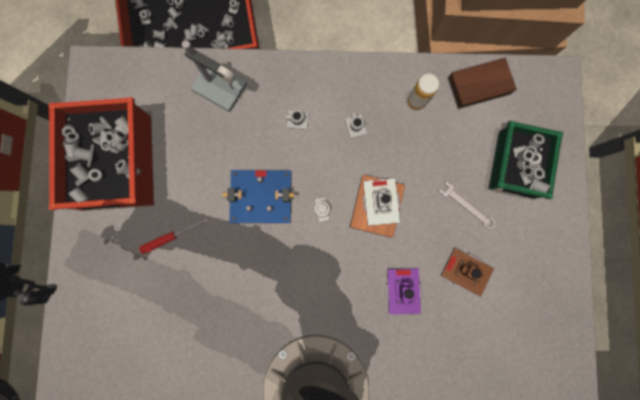

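View pics/side1.png

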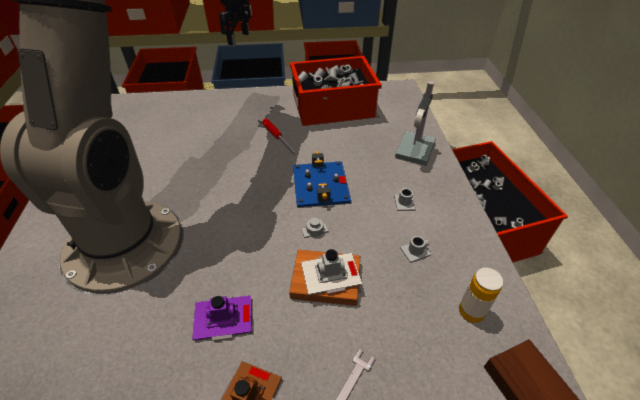

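The top view shows the aluminium pallet with its grey block and black cap at (381,201), lying on the wooden stand. The look-alikes are the purple pallet at (404,290) and the brown one at (468,271). The blue base is at (260,196), with its stripe at the top (261,174). I choose the aluminium one and will measure it and check it in a crop.

```bash
python3 - <<'E'
from h import *
c=cam('top'); im=c['color']; P=pts(c)
hsv=cv2.cvtColor(im,cv2.COLOR_BGR2HSV)
def comp(m,box):
    x0,y0,x1,y1=box; k=np.zeros(m.shape,bool); k[y0:y1,x0:x1]=m[y0:y1,x0:x1]; return k
red=(((hsv[...,0]<6)|(hsv[...,0]>174))&(hsv[...,1]>190)&(hsv[...,2]>110))
blue=(abs(hsv[...,0].astype(int)-110)<12)&(hsv[...,1]>120)
white=(hsv[...,1]<40)&(hsv[...,2]>175)
wood=(hsv[...,0]<16)&(hsv[...,1]>110)&(hsv[...,2]>110)
def rep(n,m,z):
    ys,xs=np.nonzero(m); r=cv2.minAreaRect(np.stack([xs,ys],1).astype(np.float32))
    bp=np.array([ray(c,u,v,z) for u,v in cv2.boxPoints(r)])
    e=bp[1]-bp[0];f=bp[2]-bp[1]
    print(n,m.sum(),'px',np.round(r[0],1),'rect ctr',np.round(ray(c,*r[0],z),4),'sides',np.round([np.linalg.norm(e),np.linalg.norm(f)],4),'yaws',np.round(np.degrees([np.arctan2(e[1],e[0]),np.arctan2(f[1],f[0])]),1),'depthz',np.round(np.median(P[m][:,2]),4),'mean',np.round(ray(c,xs.mean(),ys.mean(),z),4))
rep('blue',comp(blue,(220,160,300,230)),.012)
rep('basestripe',comp(red,(220,160,300,200)),.012)
rep('pallet',comp(white|red,(355,172,405,232)),.042)
rep('palstripe',comp(red,(355,172,405,200)),.042)
rep('stand',comp(wood|white,(345,170,410,242)),.03)
black=(hsv[...,2]<60); rep('cap',comp(black,(370,185,400,215)),.11)
a=cv2.resize(im[160:240,220:300],(400,400),interpolation=2);b=cv2.resize(im[160:240,340:420],(400,400),interpolation=2)
cv2.imwrite('pics/crop1.png',np.hstack([a,b]))
E
```

```text
blue 2355 px [259.5 196. ] rect ctr [0.5128 0.1704 0.012 ] sides [0.1656 0.1402] yaws [ -88.7 -178.2] depthz 0.0122 mean [0.5097 0.1693 0.012 ]
basestripe 0 px [0. 0.] rect ctr [1.0794 0.963  0.012 ] sides [0. 0.] yaws [0. 0.] depthz nan mean [nan nan nan]
pallet 899 px [381.5 201.6] rect ctr [ 0.5016 -0.1643  0.042 ] sides [0.0878 0.1188] yaws [ -83.2 -174.5] depthz 0.0418 mean [ 0.4948 -0.163   0.042 ]
palstripe 0 px [0. 0.] rect ctr [1.0602 0.9365 0.042 ] sides [0. 0.] yaws [0. 0.] depthz nan mean [nan nan nan]
stand 1747 px [379.2 204.6] rect ctr [ 0.4946 -0.1598  0.03  ] sides [0.1563 0.1276] yaws [ -12.6 -102.4] depthz 0.0391 mean [ 0.4861 -0.1522  0.03  ]
cap 35 px [385.5 198.5] rect ctr [ 0.5023 -0.1637  0.11  ] sides [0.0145 0.0142] yaws [ -43.9 -134.5] depthz 0.1104 mean [ 0.503  -0.1631  0.11  ]
  return _methods._mean(a, axis=axis, dtype=dtype,
  ret = ret.dtype.type(ret / rcount)
<stdin>:14: RuntimeWarning: Mean of empty slice.
```

View pics/crop1.png

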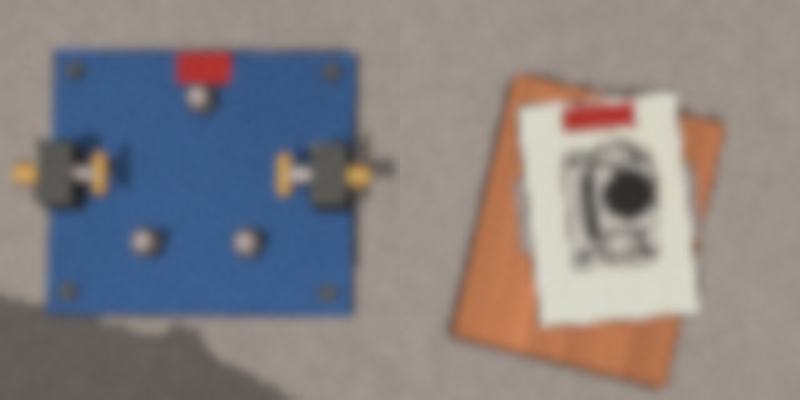

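The crop confirms the plate: bare light metal on the orange stand, stripe at crop (598,117), black cap at (628,195). The base's stripe is at crop (205,68). First I go above the base to take a close look on the way.

{"api": "step_arm", "payload": {"grip": [8.5, 8.5, 8.5, 8.5, 8.5], "delta_pos": [[-4.5, -3.5, -1], [-9, -7, -2], [-13.5, -10.5, -3], [-18, -14, -4], [-22, -17, -5]], "turn": [-0.1, -0.2, -0.3, -0.4, -0.48]}}

```text
time_s: 0.78
tcp_pos: [0.4198, 0.3552, 0.2733]
tool_rot: [-0.014, 1.0, -0.0, 0.0]
force: [0.8, 0.6, -0.7]
gripper_width: 0.085
grip_force: 0.0
```

```bash
cat >> h.py <<'E'
def goto(x,y,z,yaw):
    "delta (cm, tool axes) and turn to put TCP at x,y,z with tool y at yaw+90 deg"
    o=bot.observe(); M=R.from_quat(o['tool_rot']).as_matrix()
    d=M.T@(np.array([x,y,z])-o['tcp_pos'])*100
    w=np.degrees(np.arctan2(M[1,1],M[0,1])); t=(w-(yaw+90)+90)%180-90
    print('t',round(o['time_s'],2),'tcp',np.round(o['tcp_pos'],4),'yawY',round(w,2),'tilt',np.round(M[:,2],4),'DELTA',np.round(d,2),'TURN',round(np.radians(t),3),'q',np.round(o['q'],2),'F',np.round(o['force'],1))
E
python3 -c "
from h import *
goto(.513,.17,.30,1.5)"
```

```text
t 0.78 tcp [0.4198 0.3552 0.2733] yawY 91.62 tilt [ 0.e+00 -1.e-04 -1.e+00] DELTA [ -8.79 -18.78  -2.66] TURN 0.002 q [-0.9   0.18  0.1   1.83 -0.02  1.13  0.8 ] F [ 0.8  0.6 -0.7]
```

{"api": "step_arm", "payload": {"grip": [8.5, 8.5, 8.5, 8.5, 8.5], "delta_pos": [[-2.2, -4.7, -0.7], [-4.4, -9.4, -1.4], [-6.6, -14.1, -2.1], [-8.8, -18.8, -2.7], [-8.8, -18.8, -2.7]], "turn": [0, 0, 0, 0, 0]}}

```text
time_s: 1.4
tcp_pos: [0.5136, 0.1677, 0.3005]
tool_rot: [-0.01, 1.0, -0.0, 0.0]
force: [-0.1, 0.2, -0.8]
gripper_width: 0.0848
grip_force: 0.0
```

```bash
python3 -c "
from h import *
c=cam('wrist'); cv2.imwrite('pics/w1.png',c['color']); np.savez('w1.npz',**c)
print(c['xyz'],np.round(c['R'],3).tolist(),c['intrinsics'][0])
goto(.5016,-.1643,.26,6.2)"
```

```text
[0.4378314  0.16679466 0.45005478] [[-0.02, 0.955, 0.297], [1.0, 0.019, 0.004], [-0.002, 0.297, -0.955]] [307.00766015   0.         318.45040962]
t 1.45 tcp [0.5126 0.1701 0.3001] yawY 91.31 tilt [ 2.e-04 -1.e-04 -1.e+00] DELTA [  1.86 -33.41   4.01] TURN -0.085 q [-0.66  0.14  0.25  1.82 -0.04  1.18  1.19] F [-0.3  0.7 -0.3]
```

View pics/w1.png

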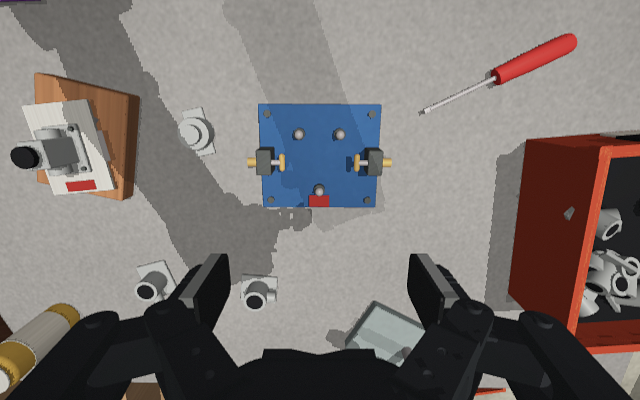

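The wrist view is sharp. The base spans (258-381, 104-208), the balls are at (299,134), (340,134) and (319,190), and the stripe is at (319,201). I measure the base from it.

```bash
python3 - <<'E'
from h import *
z=np.load('w1.npz'); c={k:z[k] for k in z}; im=c['color'];hsv=cv2.cvtColor(im,cv2.COLOR_BGR2HSV)
box=np.zeros(im.shape[:2],bool);box[95:215,250:390]=1
m=(abs(hsv[...,0].astype(int)-109)<12)&(hsv[...,1]>110)&box
ys,xs=np.nonzero(m); r=cv2.minAreaRect(np.stack([xs,ys],1).astype(np.float32))
bp=np.array([ray(c,u,v,.012) for u,v in cv2.boxPoints(r)]);e=bp[1]-bp[0];f=bp[2]-bp[1]
print('slab',np.round(ray(c,*r[0],.012),4),np.linalg.norm(e).round(4),np.linalg.norm(f).round(4),np.degrees([np.arctan2(e[1],e[0]),np.arctan2(f[1],f[0])]).round(2))
B=[]
for u,v in((319,190),(340,134),(299,134)):
    k=np.zeros_like(box);k[v-9:v+8,u-8:u+9]=1
    k&=~((abs(hsv[...,0].astype(int)-109)<14)&(hsv[...,1]>100))&(hsv[...,1]<90)
    n,l,s,ct=cv2.connectedComponentsWithStats(k.astype(np.uint8)); i=1+np.argmax(s[1:,4])
    B.append(ray(c,*ct[i],.03)); print(s[i],ct[i].round(1),B[-1].round(4))
B=np.array(B)[:,:2];L=np.array([[.045,0],[-.035,.028],[-.035,-.028]])
A,Q=L-L.mean(0),B-B.mean(0); H=A.T@Q; th=np.arctan2(H[0,1]-H[1,0],H[0,0]+H[1,1])
Rm=np.array([[np.cos(th),-np.sin(th)],[np.sin(th),np.cos(th)]]);o=B.mean(0)-Rm@L.mean(0)
print('balls',o.round(4),np.degrees(th).round(2),'res',((L@Rm.T+o)-B).round(4).tolist())
E
```

```text
slab [0.5083 0.1681 0.012 ] 0.147 0.1663 [177.78  91.13]
[314 184  11  12 103] [318.9 189.6] [0.5546 0.1688 0.03  ]
[334 128  12  12 112] [339.3 133.7] [0.4762 0.1947 0.03  ]
[293 128  12  12 112] [298.7 133.6] [0.4771 0.1402 0.03  ]
balls [0.511 0.168] 1.0 res [[0.0013, 0.0], [-0.0007, 0.0008], [-0.0007, -0.0008]]
```

{"api": "step_arm", "payload": {"grip": [8.5, 8.5, 8.5, 8.5, 8.5], "delta_pos": [[0.3, -5, 0], [0.6, -10, 0], [0.9, -15, 0], [1.2, -20, 0], [1.5, -25, 0]], "turn": [-0.085, -0.085, -0.085, -0.085, -0.085]}}

```text
time_s: 2.08
tcp_pos: [0.5033, -0.0788, 0.2999]
tool_rot: [-0.057, 0.998, 0.0, -0.0]
force: [0.6, 0.1, -0.2]
gripper_width: 0.0847
grip_force: 0.0
```

{"api": "step_arm", "payload": {"grip": [8.5, 8.5, 8.5], "delta_pos": [[0.2, -4.5, 1], [0.4, -8.6, 2], [0.4, -8.6, 2]], "turn": [0, 0, 0]}}

```text
time_s: 2.45
tcp_pos: [0.5085, -0.1662, 0.2791]
tool_rot: [-0.054, 0.999, -0.0, -0.001]
force: [0.0, 0.3, -0.3]
gripper_width: 0.0848
grip_force: 0.0
```

```bash
python3 -c "
from h import *
c=cam('wrist'); cv2.imwrite('pics/w2.png',c['color']); np.savez('w2.npz',**c)
goto(.5016,-.1643,.12,6.2)"
```

```text
t 2.5 tcp [ 0.5089 -0.1644  0.2794] yawY 96.32 tilt [-1.3e-03 -1.0e-04 -1.0e+00] DELTA [ 0.7   0.09 15.94] TURN 0.002 q [-0.26  0.15  0.51  1.87 -0.08  1.14  1.96] F [ 0.6  0.5 -0.2]
```

View pics/w2.png

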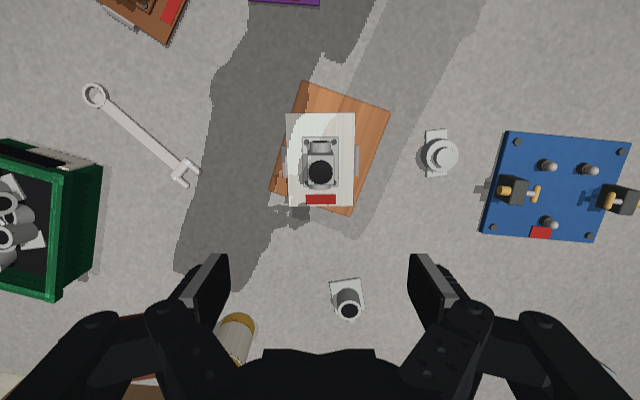

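The pallet deck spans (286-355, 113-207), with its stripe at (320,199) and the cap at (320,172). The block lies mid-deck and the pallet is nearly aligned with the tool.

```bash
python3 - <<'E'
from h import *
z=np.load('w2.npz'); c={k:z[k] for k in z}; im=c['color'];hsv=cv2.cvtColor(im,cv2.COLOR_BGR2HSV);P=pts(c)
box=np.zeros(im.shape[:2],bool);box[108:212,280:362]=1
m=(((hsv[...,1]<45)&(hsv[...,2]>165))|((hsv[...,1]>180)&((hsv[...,0]<4)|(hsv[...,0]>174))))&box
m=cv2.morphologyEx(m.astype(np.uint8),cv2.MORPH_OPEN,np.ones((5,5)))>0
ys,xs=np.nonzero(m); r=cv2.minAreaRect(np.stack([xs,ys],1).astype(np.float32))
def q(n,r,z):
    bp=np.array([ray(c,u,v,z) for u,v in cv2.boxPoints(r)]);e=bp[1]-bp[0];f=bp[2]-bp[1]
    print(n,np.round(r,1) if 0 else r[0],np.round(bp.mean(0),4),np.linalg.norm(e).round(4),np.linalg.norm(f).round(4),np.degrees([np.arctan2(e[1],e[0]),np.arctan2(f[1],f[0])]).round(2))
q('deck',r,.042)
k=np.zeros_like(box);k[192:207,298:342]=1;k&=(hsv[...,1]>180)&((hsv[...,0]<4)|(hsv[...,0]>174))
ys,xs=np.nonzero(k);q('stripe',cv2.minAreaRect(np.stack([xs,ys],1).astype(np.float32)),.042)
k=np.zeros_like(box);k[155:190,303:338]=1;k&=(hsv[...,2]<45)
k=cv2.morphologyEx(k.astype(np.uint8),cv2.MORPH_OPEN,np.ones((5,5)))>0
ys,xs=np.nonzero(k);print('cap px',xs.min(),xs.max(),ys.min(),ys.max(),'top z',np.median(P[k][:,2]).round(4),'xyz',np.median(P[k],0).round(4))
print('deck z',np.median(P[m][:,2]).round(4))
B=P[170:240,430:600];bl=(abs(hsv[170:240,430:600,0].astype(int)-109)<12)&(hsv[170:240,430:600,1]>110);print('slab z',np.median(B[bl][:,2]).round(4))
E
```

```text
deck (319.5, 159.0) [ 0.5019 -0.1658  0.042 ] 0.0838 0.1176 [96.19  8.14]
stripe (320.0, 199.0) [ 0.552  -0.1596  0.042 ] 0.0368 0.011 [96.22  7.04]
cap px 309 331 161 183 top z 0.1086 xyz [ 0.5017 -0.1652  0.1086]
deck z 0.0407
slab z 0.01
```

{"api": "step_arm", "payload": {"grip": [8.5, 8.5, 8.5, 8.5, 8.5], "delta_pos": [[0.7, 0, 4], [0.7, 0, 8], [0.7, 0, 12], [0.7, 0, 15], [0.7, 0, 15]], "turn": [0, 0, 0, 0, 0]}}

```text
time_s: 3.12
tcp_pos: [0.5013, -0.1633, 0.1285]
tool_rot: [-0.057, 0.998, 0.0, -0.002]
force: [0.1, -0.3, 0.3]
gripper_width: 0.085
grip_force: 0.0
```

```bash
python3 -c "
from h import *
goto(.502,-.165,.075,6.5)"
```

```text
t 3.12 tcp [ 0.5013 -0.1633  0.1285] yawY 96.49 tilt [-3.8e-03  7.0e-04 -1.0e+00] DELTA [-0.07 -0.18  5.35] TURN -0.0 q [-0.2   0.33  0.47  2.04 -0.2   0.82  2.07] F [ 0.1 -0.3  0.3]
```

{"api": "step_arm", "payload": {"grip": [8.5, 8.5, 8.5], "delta_pos": [[-0.05, -0.2, 2.5], [-0.05, -0.2, 5.3], [-0.05, -0.2, 5.3]], "turn": [0, 0, 0]}}

```text
time_s: 3.5
tcp_pos: [0.5027, -0.1662, 0.0771]
tool_rot: [-0.056, 0.998, 0.0, -0.001]
force: [0.6, -0.7, -0.2]
gripper_width: 0.0851
grip_force: 0.0
```

{"api": "step_arm", "payload": {"grip": [4, 2.5, 2.5, 2.5, 2.5], "delta_pos": [[0, 0, 0], [0, 0, 0], [0, 0, 0], [0, 0, 0], [0, 0, 0]], "turn": [0, 0, 0, 0, 0], "newtons": 70}}

```text
time_s: 4.12
tcp_pos: [0.5033, -0.1668, 0.078]
tool_rot: [-0.056, 0.998, 0.0, 0.0]
force: [-2.9, 4.9, 14.8]
gripper_width: 0.0278
grip_force: 67.9
```

```bash
python3 -c "
from h import *
goto(.502,-.165,.175,6.5)"
```

```text
t 4.12 tcp [ 0.5033 -0.1668  0.078 ] yawY 96.39 tilt [ 9.e-04  7.e-04 -1.e+00] DELTA [ 0.1  0.2 -9.7] TURN -0.002 q [-0.16  0.41  0.44  2.07 -0.26  0.71  2.13] F [-2.9  4.9 14.8]
```

{"api": "step_arm", "payload": {"grip": [2.5, 2.5, 2.5, 2.5, 2.5], "delta_pos": [[0, 0, -0.5], [0, 0, -2], [0, 0, -5], [0, 0, -9], [0, 0, -9]], "turn": [0, 0, 0, 0, 0]}}

```text
time_s: 4.75
tcp_pos: [0.5043, -0.1677, 0.1702]
tool_rot: [-0.055, 0.998, -0.0, 0.002]
force: [-0.3, 0.5, -7.6]
gripper_width: 0.0281
grip_force: 70.3
```

```bash
python3 -c "
from h import *
c=cam('wrist'); cv2.imwrite('pics/w3.png',c['color']); np.savez('w3.npz',**c)
goto(.511,.168,.169,1.2); print(bot.observe()['moment'])"
```

```text
t 4.8 tcp [ 0.5034 -0.1672  0.1684] yawY 96.37 tilt [ 0.0025  0.     -1.    ] DELTA [-4.48 33.23 -0.06] TURN 0.09 q [-0.22  0.27  0.5   2.01 -0.17  0.9   2.05] F [-0.3 -0.4 -6.9]
[0.04206609 0.09846078 0.03351392]
```

View pics/w3.png

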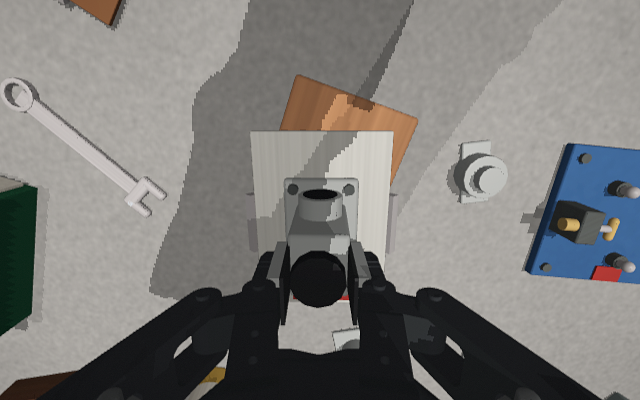

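The pallet hangs level in the grip, with its rear edge at row 131, u 250-393. The wrench shows about 7 N of weight. I carry it over the base.

{"api": "step_arm", "payload": {"grip": [2.5, 2.5, 2.5, 2.5, 2.5], "delta_pos": [[-0.5, 3, 0], [-1.1, 7.5, 0], [-1.7, 12, 0], [-2.4, 16.5, 0], [-3, 21, 0]], "turn": [0.018, 0.036, 0.054, 0.072, 0.09]}}

```text
time_s: 5.42
tcp_pos: [0.5085, 0.0462, 0.166]
tool_rot: [-0.01, 1.0, -0.0, -0.001]
force: [1.5, -0.9, -5.5]
gripper_width: 0.0276
grip_force: 70.4
```

```bash
python3 -c "
from h import *
goto(.513,.169,.168,1.3)"
```

```text
t 5.42 tcp [0.5085 0.0462 0.166 ] yawY 91.17 tilt [-1.7e-03 -6.0e-04 -1.0e+00] DELTA [-0.7  12.27 -0.21] TURN -0.002 q [-0.58  0.23  0.41  2.05 -0.12  0.89  1.5 ] F [ 1.5 -0.9 -5.5]
```

{"api": "step_arm", "payload": {"grip": [2.5, 2.5, 2.5, 2.5, 2.5], "delta_pos": [[-0.2, 4, 0], [-0.5, 8, 0], [-0.7, 11.3, 0], [-0.7, 12.3, 0], [-0.7, 12.3, 0]], "turn": [0, 0, 0, 0, 0]}}

```text
time_s: 6.05
tcp_pos: [0.5131, 0.1679, 0.1661]
tool_rot: [-0.011, 1.0, -0.001, -0.001]
force: [0.5, -1.0, -6.1]
gripper_width: 0.0281
grip_force: 70.6
```

```bash
python3 -c "
from h import *
goto(.513,.169,.168,1.3); print(bot.observe()['moment'])
c=cam('side'); cv2.imwrite('pics/s2.png',cv2.resize(c['color'][120:240,240:400],(800,600),interpolation=2)); np.savez('s2.npz',**c)
c=cam('wrist'); np.savez('w4.npz',**c); c4=c['color']; cv2.imwrite('pics/w4.png',c4)
goto(.513,.169,.168,1.3)"
```

```text
t 6.05 tcp [0.5131 0.1679 0.1661] yawY 91.26 tilt [-0.0016 -0.0011 -1.    ] DELTA [ 0.01  0.11 -0.19] TURN -0.001 q [-0.73  0.28  0.36  1.98 -0.12  0.9   1.28] F [ 0.5 -1.  -6.1]
[-0.08084943 -0.03362123  0.02699321]
t 6.15 tcp [0.5135 0.1667 0.1665] yawY 91.15 tilt [-9.e-04 -9.e-04 -1.e+00] DELTA [ 0.05  0.23 -0.15] TURN -0.003 q [-0.73  0.28  0.36  1.98 -0.12  0.9   1.28] F [ 0.  -0.8 -6.2]
```

View pics/w4.png

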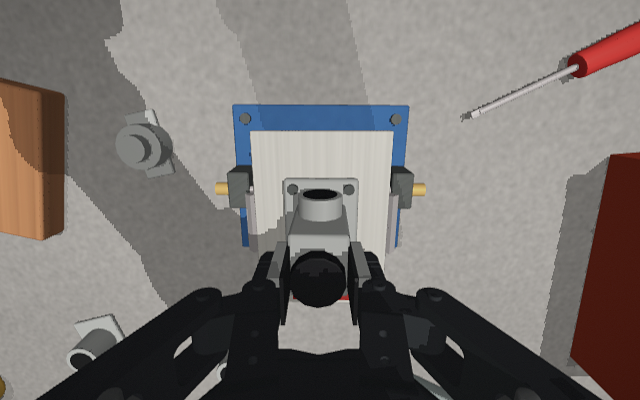

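The pallet is over the base: pallet rear edge at v≈131 (u 250-393), slab rear edge at v≈105 (u 233-408), well centred left to right. Now I compute the offset.

```bash
python3 - <<'E'
from h import *
z=np.load('w4.npz'); c={k:z[k] for k in z}; im=c['color'];hsv=cv2.cvtColor(im,cv2.COLOR_BGR2HSV);P=pts(c)
blue=(abs(hsv[...,0].astype(int)-109)<14)&(hsv[...,1]>110)
def line(m,rows=None,cols=None,last=False):
    out=[]
    if cols is not None:
        for u in cols:
            v=np.nonzero(m[:,u])[0]
            if len(v): out.append((u,v[0]-.5))
    else:
        for r in rows:
            v=np.nonzero(m[r])[0]
            if len(v): out.append(((v[-1]+.5) if last else v[0]-.5,r))
    return out
b=np.zeros_like(blue); b[95:245,225:420]=blue[95:245,225:420]
w=np.zeros_like(blue); w[120:180,245:400]=((hsv[...,1]<45)&(hsv[...,2]>90)&~blue)[120:180,245:400]
print('deckz',np.median(P[140:170,270:280,2]).round(4),'slabz',np.median(P[110:122,260:380,2]).round(4))
def rep(n,pl,z):
    w_=np.array([ray(c,u,v,z) for u,v in pl])[:,:2]; v=cv2.fitLine(w_.astype(np.float32),cv2.DIST_HUBER,0,1e-4,1e-4).ravel()
    print(n,'mid',np.median(w_,0).round(4),'yaw',np.degrees(np.arctan2(v[1],v[0])).round(2))
dz=.1665-.0475+.012
rep('slab rear',line(b,cols=range(255,390,3)),.012)
rep('slab L',line(b,rows=range(110,160,2)),.012); rep('slab R',line(b,rows=range(110,160,2),last=True),.012)
rep('pal rear',line(w,cols=range(258,386,3)),dz)
rep('pal L',line(w,rows=range(138,178,2)),dz);rep('pal R',line(w,rows=range(138,178,2),last=True),dz)
# tube pushing: side view: deck plane corners by eye later
s=np.load('s2.npz'); 
E
```

```text
deckz 0.1292 slabz 0.0106
slab rear mid [0.4384 0.1678] yaw -89.37
slab L mid [0.4673 0.0837] yaw 0.52
slab R mid [0.4639 0.2513] yaw 0.78
pal rear mid [0.4523 0.1675] yaw -88.92
pal L mid [0.4693 0.1254] yaw 0.99
pal R mid [0.4675 0.2105] yaw 1.37
```

View pics/s2.png

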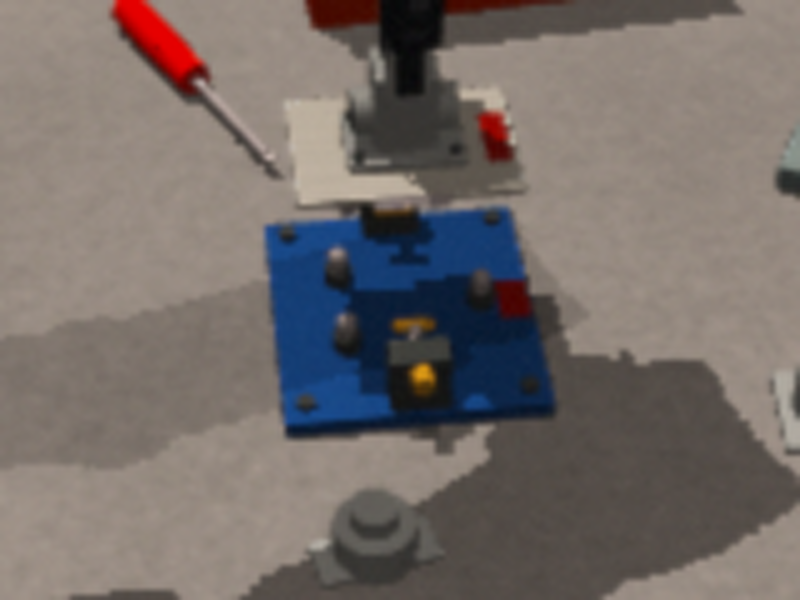

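Base and pallet agree to about 1 mm and under half a degree. The side crop shows the red stripes on the same side: pallet (495,135), base (513,298). I lower to just above the noses.

{"api": "step_arm", "payload": {"grip": [2.5, 2.5, 2.5, 2.5, 2.5], "delta_pos": [[0, 0, 2], [0, 0, 4], [0, 0, 6], [0, 0, 7], [0, 0, 7.2]], "turn": [0, 0, 0, 0, 0]}}

```text
time_s: 6.78
tcp_pos: [0.5137, 0.1672, 0.0947]
tool_rot: [-0.01, 1.0, -0.0, -0.0]
force: [-0.3, -0.3, -6.4]
gripper_width: 0.0274
grip_force: 70.5
```

{"api": "step_arm", "payload": {"grip": [2.5, 2.5], "delta_pos": [[0, 0, 0.0], [0, 0, 0.0]], "turn": [0, 0]}}

```text
time_s: 7.02
tcp_pos: [0.5141, 0.1681, 0.0956]
tool_rot: [-0.011, 1.0, 0.0, 0.0]
force: [0.5, 0.5, -5.8]
gripper_width: 0.0282
grip_force: 70.5
```

{"api": "step_arm", "payload": {"grip": [2.5, 2.5, 2.5], "delta_pos": [[0, 0, 0.2], [0, 0, 0.4], [0, 0, 0.4]], "turn": [0, 0, 0]}}

```text
time_s: 7.4
tcp_pos: [0.5137, 0.1679, 0.0908]
tool_rot: [-0.011, 1.0, -0.0, -0.0]
force: [-0.7, 0.5, -5.2]
gripper_width: 0.0276
grip_force: 70.5
```

{"api": "step_arm", "payload": {"grip": [2.5, 2.5, 2.5], "delta_pos": [[0, 0, 0.15], [0, 0, 0.3], [0, 0, 0.3]], "turn": [0, 0, 0]}}

```text
time_s: 7.78
tcp_pos: [0.5138, 0.168, 0.088]
tool_rot: [-0.011, 1.0, -0.0, 0.0]
force: [-0.0, -0.0, -5.8]
gripper_width: 0.0278
grip_force: 70.6
```

{"api": "step_arm", "payload": {"grip": [2.5, 2.5], "delta_pos": [[0, 0, 0.1], [0, 0, 0.2]], "turn": [0, 0]}}

```text
time_s: 8.02
tcp_pos: [0.5144, 0.1682, 0.0866]
tool_rot: [-0.011, 1.0, 0.0, 0.001]
force: [-0.6, -1.2, 6.2]
gripper_width: 0.0276
grip_force: 72.0
```

Nose contact (about 12 N) came where expected.

{"api": "step_arm", "payload": {"grip": [2.5, 2.5, 2.5], "delta_pos": [[0, 0, 0.07], [0, 0, 0.15], [0, 0, 0.15]], "turn": [0, 0, 0]}}

```text
time_s: 8.4
tcp_pos: [0.5144, 0.168, 0.085]
tool_rot: [-0.01, 1.0, 0.0, 0.001]
force: [1.0, -0.7, 3.2]
gripper_width: 0.0278
grip_force: 71.7
```

{"api": "step_arm", "payload": {"grip": [2.5, 2.5, 2.5], "delta_pos": [[0, 0, 0.07], [0, 0, 0.15], [0, 0, 0.15]], "turn": [0, 0, 0]}}

```text
time_s: 8.78
tcp_pos: [0.5138, 0.1677, 0.0828]
tool_rot: [-0.011, 1.0, -0.0, -0.0]
force: [2.6, -1.8, -3.0]
gripper_width: 0.0279
grip_force: 70.9
```

{"api": "step_arm", "payload": {"grip": [2.5, 2.5, 2.5], "delta_pos": [[0, 0, 0.07], [0, 0, 0.15], [0, 0, 0.15]], "turn": [0, 0, 0]}}

```text
time_s: 9.15
tcp_pos: [0.5131, 0.1676, 0.0809]
tool_rot: [-0.011, 1.0, -0.0, -0.001]
force: [1.2, -3.2, -12.0]
gripper_width: 0.0278
grip_force: 69.8
```

{"api": "step_arm", "payload": {"grip": [2.5, 2.5], "delta_pos": [[0, 0, 0.05], [0, 0, 0.1]], "turn": [0, 0]}}

```text
time_s: 9.4
tcp_pos: [0.5133, 0.1676, 0.0803]
tool_rot: [-0.01, 1.0, -0.0, -0.0]
force: [-0.9, -5.8, -6.5]
gripper_width: 0.0279
grip_force: 70.5
```

```bash
python3 -c "
from h import *
goto(.513,.168,.079,1.1); print(bot.observe()['moment'])"
```

```text
t 9.4 tcp [0.5133 0.1676 0.0803] yawY 91.2 tilt [-1.e-03 -6.e-04 -1.e+00] DELTA [0.03 0.04 0.13] TURN 0.002 q [-0.7   0.4   0.32  2.05 -0.19  0.72  1.33] F [-0.9 -5.8 -6.5]
[-1.35768165  0.19907674 -0.08966457]
```

Past the plungers; they are now pulling down. The lateral force of about −6 N in y asks for a small shift towards −y.

{"api": "step_arm", "payload": {"grip": [2.5, 2.5, 2.5], "delta_pos": [[0, -0.05, 0], [0, -0.08, 0.05], [0, -0.08, 0.1]], "turn": [0, 0, 0]}}

```text
time_s: 9.78
tcp_pos: [0.5137, 0.167, 0.0795]
tool_rot: [-0.011, 1.0, -0.0, -0.0]
force: [-1.6, -5.2, -5.4]
gripper_width: 0.0278
grip_force: 70.7
```

{"api": "step_arm", "payload": {"grip": [2.5, 2.5], "delta_pos": [[0, 0, 0.05], [0, 0, 0.05]], "turn": [0, 0]}}

```text
time_s: 10.02
tcp_pos: [0.514, 0.167, 0.0792]
tool_rot: [-0.01, 1.0, -0.0, 0.0]
force: [-1.4, -5.9, -4.4]
gripper_width: 0.0276
grip_force: 70.9
```

```bash
python3 -c "
from h import *
goto(.513,.168,.079,1.1); print(bot.observe()['moment'])"
```

```text
t 10.03 tcp [0.514  0.167  0.0792] yawY 91.19 tilt [ 2.e-04 -1.e-04 -1.e+00] DELTA [0.09 0.1  0.02] TURN 0.002 q [-0.69  0.4   0.32  2.05 -0.19  0.72  1.34] F [-1.4 -5.9 -4.4]
[-1.62541579  0.21089994 -0.28287718]
```

{"api": "step_arm", "payload": {"grip": [2.5, 2.5, 2.5], "delta_pos": [[0, -0.05, 0], [0, -0.1, 0], [0, -0.1, 0]], "turn": [0, 0, 0]}}

```text
time_s: 10.4
tcp_pos: [0.514, 0.1666, 0.0791]
tool_rot: [-0.011, 1.0, 0.0, 0.0]
force: [-0.4, 0.4, -5.7]
gripper_width: 0.0275
grip_force: 70.8
```

{"api": "step_arm", "payload": {"grip": [2.5, 2.5], "delta_pos": [[0, 0, 0.05], [0, 0, 0.05]], "turn": [0, 0]}}

```text
time_s: 10.65
tcp_pos: [0.5141, 0.1665, 0.0789]
tool_rot: [-0.011, 1.0, 0.0, 0.0]
force: [-2.6, -0.3, 5.6]
gripper_width: 0.0276
grip_force: 71.9
```

```bash
python3 -c "
from h import *
goto(.513,.168,.079,1.1); o=bot.observe();print(o['moment'],o.keys())"
```

```text
t 10.65 tcp [0.5141 0.1665 0.0789] yawY 91.22 tilt [ 6.e-04  6.e-04 -1.e+00] DELTA [ 0.11  0.15 -0.01] TURN 0.002 q [-0.69  0.4   0.32  2.05 -0.19  0.72  1.34] F [-2.6 -0.3  5.6]
[-0.43732986  0.64176867 -0.32603656] dict_keys(['time_s', 'q', 'joint_vel', 'joint_efforts', 'tcp_pos', 'tool_rot', 'force', 'moment', 'grip_force', 'gripper_width'])
```

The lateral force is nulled and the balls push back at the home height. I shift slightly in −x and add a little more push.

{"api": "step_arm", "payload": {"grip": [2.5, 2.5, 2.5], "delta_pos": [[0.04, 0, 0], [0.04, 0, 0.04], [0.04, 0, 0.04]], "turn": [0, 0, 0]}}

```text
time_s: 11.02
tcp_pos: [0.514, 0.1665, 0.0788]
tool_rot: [-0.011, 1.0, 0.0, 0.001]
force: [-3.0, 0.7, 12.1]
gripper_width: 0.0281
grip_force: 72.8
```

{"api": "step_arm", "payload": {"grip": [3.2, 4.5, 6, 6, 6], "delta_pos": [[0, 0, 0], [0, 0, 0], [0, 0, 0], [0, 0, 0], [0, 0, 0]], "turn": [0, 0, 0, 0, 0]}}

```text
time_s: 11.65
tcp_pos: [0.5134, 0.1661, 0.0781]
tool_rot: [-0.011, 1.0, -0.0, -0.0]
force: [-0.0, -0.2, -0.1]
gripper_width: 0.06
grip_force: 0.0
```

{"api": "step_arm", "payload": {"grip": [6, 6, 6, 6, 6], "delta_pos": [[0, 0, -1], [0, 0, -4], [0, 0, -8], [0, 0, -12], [0, 0, -12]], "turn": [0, 0, 0, 0, 0]}}

```text
time_s: 12.28
tcp_pos: [0.5149, 0.1667, 0.2016]
tool_rot: [-0.01, 1.0, 0.001, 0.002]
force: [-0.0, 0.4, -0.8]
gripper_width: 0.0601
grip_force: 0.0
```

```bash
python3 - <<'E'
from h import *
goto(.513,.168,.15,1.1)
c=cam('wrist'); cv2.imwrite('pics/w5.png',c['color']); np.savez('w5.npz',**c)
hsv=cv2.cvtColor(c['color'],cv2.COLOR_BGR2HSV);P=pts(c)
w=(hsv[...,1]<45)&(hsv[...,2]>90); d=w&(abs(P[...,2]-.0435)<.004)&(abs(P[...,0]-.513)<.06)&(abs(P[...,1]-.168)<.043)
A=np.c_[P[d][:,:2]-[.513,.168],np.ones(d.sum())];s=np.linalg.lstsq(A,P[d][:,2],rcond=None)[0];print('deck plane slope,z',s.round(4),d.sum())
b=(abs(hsv[...,0].astype(int)-109)<14)&(hsv[...,1]>110)&(abs(P[...,2]-.012)<.01);print('slab z',np.median(P[b][:,2]))
k=(hsv[...,2]<50)&(P[...,2]>.095)&(P[...,2]<.125)&(abs(P[...,0]-.513)<.03)&(abs(P[...,1]-.168)<.02);print('cap',k.sum(),np.median(P[k],0).round(4),P[k].min(0).round(4),P[k].max(0).round(4))
E
```

```text
t 12.28 tcp [0.5149 0.1667 0.2016] yawY 91.2 tilt [ 0.0046  0.0028 -1.    ] DELTA [0.22 0.12 5.16] TURN 0.002 q [-0.75  0.23  0.37  1.95 -0.1   0.97  1.26] F [-0.   0.4 -0.8]
deck plane slope,z [-0.0014  0.0045  0.042 ] 6407
slab z 0.010568983047591907
cap 718 [0.5116 0.1676 0.1097] [0.4998 0.1559 0.1055] [0.5245 0.18   0.1117]
```

View pics/w5.png

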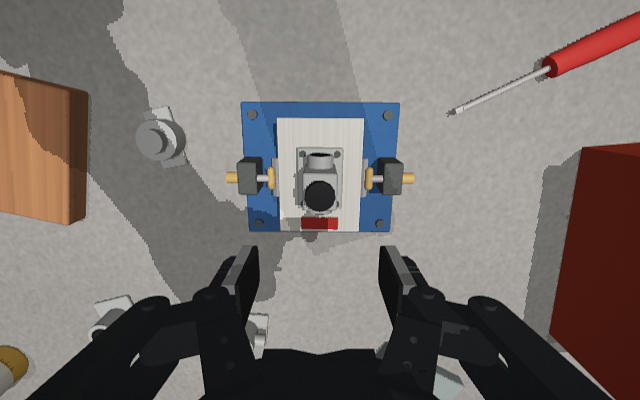

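The pallet sits level on the base, stripe over stripe at (319,223), deck measured at 0.0434 m (expected 0.0435). Both plunger noses bear on the rails at (271,178) and (368,178). The cap is at (319,196), top about 0.111 m. I shut the fingers and press.

{"api": "step_arm", "payload": {"grip": [0, 0, 0, 0, 0], "delta_pos": [[0.15, 0.05, 0], [0.15, 0.05, 0], [0.15, 0.05, 0], [0.15, 0.05, 2], [0.15, 0.05, 4]], "turn": [0, 0, 0, 0, 0], "newtons": 40}}

```text
time_s: 12.95
tcp_pos: [0.5119, 0.1666, 0.1574]
tool_rot: [-0.011, 1.0, -0.0, -0.0]
force: [-0.1, -0.2, -0.9]
gripper_width: 0.0005
grip_force: 0.0
```

{"api": "step_arm", "payload": {"grip": [0, 0, 0, 0], "delta_pos": [[0, 0, 1], [0, 0, 1.7], [0, 0, 1.9], [0, 0, 1.9]], "turn": [0, 0, 0, 0]}}

```text
time_s: 13.45
tcp_pos: [0.5121, 0.1667, 0.1394]
tool_rot: [-0.011, 1.0, 0.0, 0.0]
force: [0.5, 1.1, -0.1]
gripper_width: 0.0
grip_force: 0.0
```

{"api": "step_arm", "payload": {"grip": [0, 0, 0, 0], "delta_pos": [[0, 0, 0.1], [0, 0, 0.2], [0, 0, 0.3], [0, 0, 0.3]], "turn": [0, 0, 0, 0]}}

```text
time_s: 13.95
tcp_pos: [0.5119, 0.1667, 0.1361]
tool_rot: [-0.011, 1.0, -0.0, -0.0]
force: [0.4, -0.4, -0.7]
gripper_width: -0.0002
grip_force: 0.0
```

{"api": "step_arm", "payload": {"grip": [0, 0, 0], "delta_pos": [[0, 0, 0.05], [0, 0, 0.1], [0, 0, 0.1]], "turn": [0, 0, 0]}}

```text
time_s: 14.32
tcp_pos: [0.5119, 0.1666, 0.1351]
tool_rot: [-0.011, 1.0, -0.0, -0.0]
force: [-0.2, 0.5, -0.9]
gripper_width: -0.0
grip_force: 0.0
```

{"api": "step_arm", "payload": {"grip": [0, 0, 0], "delta_pos": [[0, 0, 0.05], [0, 0, 0.1], [0, 0, 0.1]], "turn": [0, 0, 0]}}

```text
time_s: 14.7
tcp_pos: [0.5119, 0.1667, 0.1341]
tool_rot: [-0.011, 1.0, -0.0, -0.0]
force: [-0.5, 0.0, 0.6]
gripper_width: -0.0001
grip_force: 0.0
```

{"api": "step_arm", "payload": {"grip": [0, 0, 0], "delta_pos": [[0, 0, 0.04], [0, 0, 0.08], [0, 0, 0.08]], "turn": [0, 0, 0]}}

```text
time_s: 15.08
tcp_pos: [0.5119, 0.1667, 0.1333]
tool_rot: [-0.011, 1.0, -0.0, -0.0]
force: [-0.3, -0.4, -0.3]
gripper_width: -0.0
grip_force: 0.0
```

{"api": "step_arm", "payload": {"grip": [0, 0, 0], "delta_pos": [[0, 0, 0.04], [0, 0, 0.08], [0, 0, 0.08]], "turn": [0, 0, 0]}}

```text
time_s: 15.45
tcp_pos: [0.5119, 0.1666, 0.1325]
tool_rot: [-0.011, 1.0, -0.0, -0.0]
force: [-0.0, -0.0, -0.1]
gripper_width: -0.0003
grip_force: 0.0
```

{"api": "step_arm", "payload": {"grip": [0, 0, 0], "delta_pos": [[0, 0, 0.04], [0, 0, 0.08], [0, 0, 0.08]], "turn": [0, 0, 0]}}

```text
time_s: 15.82
tcp_pos: [0.5119, 0.1666, 0.1317]
tool_rot: [-0.011, 1.0, -0.0, -0.0]
force: [0.2, -0.2, -0.9]
gripper_width: 0.0
grip_force: 0.0
```

{"api": "step_arm", "payload": {"grip": [0, 0, 0], "delta_pos": [[0, 0, 0.04], [0, 0, 0.08], [0, 0, 0.08]], "turn": [0, 0, 0]}}

```text
time_s: 16.2
tcp_pos: [0.5119, 0.1666, 0.1309]
tool_rot: [-0.011, 1.0, -0.0, -0.0]
force: [-0.3, -0.7, 0.3]
gripper_width: -0.0006
grip_force: 0.0
```

{"api": "step_arm", "payload": {"grip": [0, 0, 0], "delta_pos": [[0, 0, 0.04], [0, 0, 0.08], [0, 0, 0.08]], "turn": [0, 0, 0]}}

```text
time_s: 16.58
tcp_pos: [0.5118, 0.1666, 0.13]
tool_rot: [-0.011, 1.0, -0.0, -0.0]
force: [0.1, 0.3, -0.6]
gripper_width: 0.0
grip_force: 0.0
```

{"api": "step_arm", "payload": {"grip": [0, 0, 0], "delta_pos": [[0, 0, 0.04], [0, 0, 0.08], [0, 0, 0.08]], "turn": [0, 0, 0]}}

```text
time_s: 16.95
tcp_pos: [0.5119, 0.1666, 0.1293]
tool_rot: [-0.011, 1.0, -0.0, -0.0]
force: [-0.5, 0.5, 0.6]
gripper_width: -0.0002
grip_force: 0.0
```

```bash
python3 -c "
from h import *
c=cam('side'); cv2.imwrite('pics/s3.png',cv2.resize(c['color'][130:220,270:390],(800,600),interpolation=2))"
```

```text
(no output)
```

View pics/s3.png

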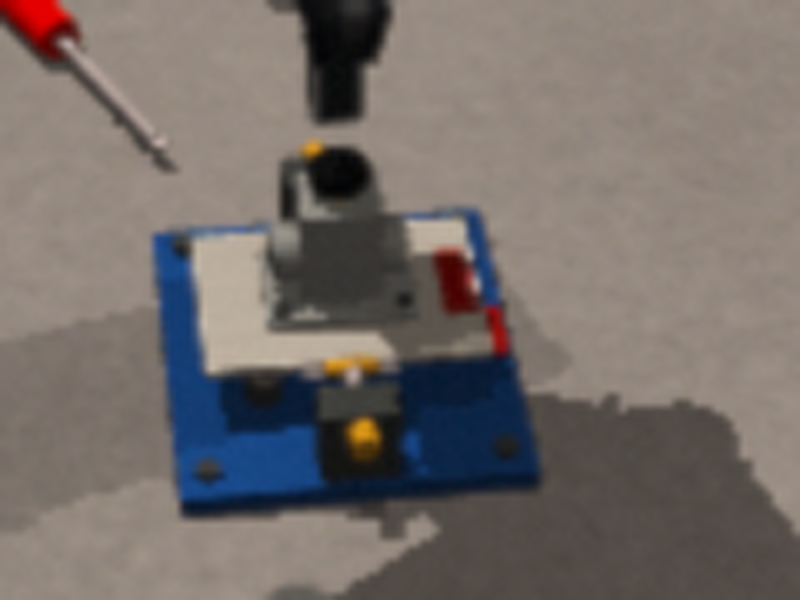

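The side crop shows the fingertips at (335,120), still above the cap at (340,170). I check that by projection and depth before going further.

```bash
python3 - <<'E'
from h import *
c=cam('side');P=pts(c)
def proj(p): q=c['intrinsics']@(c['R'].T@(np.array(p)-c['xyz'])); return (q[:2]/q[2]).round(1)
for z in(.107,.111,.12,.13): print(z,proj((.512,.167,z)))
im=cv2.cvtColor(c['color'],cv2.COLOR_BGR2GRAY)
for v in range(138,164): print(v,im[v,318:324:2],P[v,318:324:2].round(3).tolist())
o=bot.observe();print(o['tcp_pos'],o['force'])
E
```

```text
0.107 [320.5 155.5]
0.111 [320.5 154.4]
0.12 [320.5 151.7]
0.13 [320.5 148.8]
138 [10  9  7] [[0.502, 0.127, 0.196], [0.507, 0.135, 0.189], [0.513, 0.135, 0.188]]
139 [10 10 13] [[0.502, 0.131, 0.189], [0.508, 0.137, 0.184], [0.513, 0.136, 0.185]]
140 [22 13 16] [[0.504, 0.151, 0.172], [0.51, 0.158, 0.166], [0.514, 0.15, 0.171]]
141 [23 10 14] [[0.504, 0.151, 0.168], [0.509, 0.152, 0.167], [0.514, 0.152, 0.167]]
142 [23 12 16] [[0.504, 0.15, 0.165], [0.509, 0.152, 0.164], [0.514, 0.151, 0.164]]
143 [24 12 15] [[0.504, 0.155, 0.159], [0.509, 0.155, 0.159], [0.514, 0.151, 0.161]]
144 [26 13 15] [[0.504, 0.151, 0.158], [0.509, 0.151, 0.158], [0.514, 0.152, 0.157]]
145 [26 10 16] [[0.504, 0.151, 0.155], [0.509, 0.151, 0.155], [0.514, 0.152, 0.154]]
146 [27 15 17] [[0.504, 0.154, 0.149], [0.509, 0.151, 0.151], [0.515, 0.154, 0.149]]
147 [33 30 43] [[0.504, 0.151, 0.149], [0.509, 0.154, 0.146], [0.515, 0.156, 0.144]]
148 [ 72  86 102] [[0.504, 0.157, 0.141], [0.51, 0.16, 0.138], [0.515, 0.158, 0.139]]
149 [134 133 137] [[0.521, 0.334, -0.0], [0.527, 0.331, 0.001], [0.428, -0.667, 0.781]]
1
[... 549 characters left out ...]
0.51, 0.16, 0.111], [0.515, 0.16, 0.111]]
157 [9 8 7] [[0.504, 0.159, 0.109], [0.51, 0.157, 0.11], [0.515, 0.155, 0.111]]
158 [9 9 8] [[0.504, 0.158, 0.106], [0.509, 0.154, 0.109], [0.515, 0.153, 0.109]]
159 [33 21 29] [[0.504, 0.157, 0.104], [0.51, 0.157, 0.104], [0.515, 0.157, 0.103]]
160 [79 63 66] [[0.504, 0.16, 0.098], [0.51, 0.159, 0.098], [0.515, 0.161, 0.096]]
161 [123  76  69] [[0.504, 0.156, 0.098], [0.51, 0.156, 0.097], [0.515, 0.155, 0.097]]
162 [120  98  72] [[0.504, 0.151, 0.099], [0.509, 0.154, 0.095], [0.514, 0.15, 0.099]]
163 [62 61 56] [[0.504, 0.152, 0.094], [0.509, 0.15, 0.095], [0.514, 0.15, 0.095]]
[0.5119217  0.16665159 0.12933029] [ 0.33317763  0.40591717 -0.33809351]
```

The depth agrees: lowest finger points at about 0.14 m, cap top at 0.112 m. So the gap is about 25 mm, and the shut tips stand farther back than I reckoned. I lower part of that and measure again.

{"api": "step_arm", "payload": {"grip": [0, 0, 0, 0, 0], "delta_pos": [[0, 0, 0.3], [0, 0, 0.6], [0, 0, 0.9], [0, 0, 1.2], [0, 0, 1.2]], "turn": [0, 0, 0, 0, 0]}}

```text
time_s: 17.68
tcp_pos: [0.5117, 0.1666, 0.117]
tool_rot: [-0.011, 1.0, -0.0, -0.0]
force: [0.1, -0.9, -0.3]
gripper_width: -0.0
grip_force: 0.0
```

```bash
cat > gap.py <<'E'
from h import *
c=cam('side');P=pts(c); im=cv2.cvtColor(c['color'],cv2.COLOR_BGR2GRAY)
for v in range(142,160): print(v,im[v,316:326:2],P[v,316:326:4].round(3).tolist())
o=bot.observe();print(o['tcp_pos'],o['force'],o['gripper_width'])
E
python3 gap.py
```

```text
142 [45  8 12 12 19] [[0.498, 0.139, 0.175], [0.507, 0.134, 0.177], [0.518, 0.136, 0.175]]
143 [55 12 12 14 49] [[0.5, 0.162, 0.154], [0.507, 0.134, 0.174], [0.52, 0.159, 0.155]]
144 [62 18 12 15 80] [[0.5, 0.164, 0.149], [0.509, 0.153, 0.157], [0.521, 0.161, 0.15]]
145 [62 24 10 16 82] [[0.5, 0.163, 0.147], [0.509, 0.151, 0.155], [0.521, 0.16, 0.147]]
146 [63 24 12 15 82] [[0.5, 0.163, 0.143], [0.509, 0.152, 0.151], [0.52, 0.158, 0.145]]
147 [64 24 11 18 82] [[0.499, 0.162, 0.141], [0.509, 0.149, 0.15], [0.52, 0.159, 0.142]]
148 [78 23 10 13 82] [[0.5, 0.163, 0.137], [0.509, 0.152, 0.144], [0.521, 0.16, 0.137]]
149 [94 25 12 14 82] [[0.5, 0.163, 0.133], [0.509, 0.154, 0.14], [0.52, 0.157, 0.136]]
150 [97 24 15 20 87] [[0.499, 0.163, 0.13], [0.509, 0.151, 0.139], [0.521, 0.161, 0.13]]
151 [106  30  24  30 108] [[0.508, 0.261, 0.049], [0.509, 0.153, 0.134], [0.52, 0.159, 0.128]]
152 [137  45  31  30 122] [[0.508, 0.258, 0.048], [0.511, 0.176, 0.112], [0.538, 0.315, 0.001]]
153 [84 20 16 12 67] [[0.507, 0.253, 0.048], [0.511, 0.171, 0.112], [0.522, 0.173, 0.11]]
154 [36 13  7  4 34] [[0.5, 0.171, 0.11], [0.511, 0.168, 0.112], [0.522, 0.168, 0.111]]
155 [34  8  6  6 16] [[0.5, 0.167, 0.11], [0.51, 0.163, 0.112], [0.521, 0.166, 0.109]]
156 [53  6  8  6 16] [[0.499, 0.162, 0.11], [0.51, 0.158, 0.113], [0.521, 0.161, 0.109]]
157 [72  6  8  5 20] [[0.499, 0.162, 0.107], [0.509, 0.156, 0.111], [0.52, 0.158, 0.109]]
158 [98 10  6  9 38] [[0.5, 0.17, 0.097], [0.509, 0.154, 0.109], [0.52, 0.157, 0.106]]
159 [125  33  23  30  63] [[0.499, 0.165, 0.098], [0.509, 0.151, 0.108], [0.521, 0.164, 0.096]]
[0.51187393 0.16657869 0.11720224] [0.15463847 1.22478974 0.98019345] 0.00011037917707920341
```

{"api": "step_arm", "payload": {"grip": [0, 0, 0, 0, 0], "delta_pos": [[0, 0, 0.2], [0, 0, 0.4], [0, 0, 0.6], [0, 0, 0.8], [0, 0, 0.8]], "turn": [0, 0, 0, 0, 0]}}

```text
time_s: 18.35
tcp_pos: [0.5118, 0.1666, 0.1091]
tool_rot: [-0.011, 1.0, -0.0, -0.0]
force: [0.2, 0.2, -0.3]
gripper_width: -0.0003
grip_force: 0.0
```

```bash
python3 gap.py
```

```text
142 [30  8 10 18 14] [[0.499, 0.152, 0.164], [0.505, 0.112, 0.194], [0.516, 0.117, 0.189]]
143 [40  9  9 11  8] [[0.497, 0.135, 0.174], [0.506, 0.117, 0.187], [0.516, 0.121, 0.183]]
144 [46 10  9 10 11] [[0.498, 0.138, 0.169], [0.508, 0.137, 0.169], [0.518, 0.134, 0.17]]
145 [49 10 11  8 32] [[0.5, 0.161, 0.148], [0.507, 0.134, 0.168], [0.518, 0.139, 0.163]]
146 [58 14  9 14 78] [[0.5, 0.162, 0.144], [0.51, 0.156, 0.148], [0.521, 0.161, 0.143]]
147 [62 21 11 15 82] [[0.499, 0.161, 0.141], [0.509, 0.154, 0.146], [0.521, 0.161, 0.14]]
148 [63 24 11 13 81] [[0.5, 0.162, 0.137], [0.509, 0.151, 0.145], [0.52, 0.158, 0.139]]
149 [65 26 11 13 81] [[0.5, 0.164, 0.133], [0.509, 0.151, 0.142], [0.521, 0.16, 0.134]]
150 [73 26 10 16 83] [[0.5, 0.165, 0.129], [0.509, 0.149, 0.14], [0.52, 0.157, 0.133]]
151 [78 25 13 16 82] [[0.5, 0.164, 0.126], [0.509, 0.154, 0.133], [0.521, 0.161, 0.127]]
152 [97 24 12 16 79] [[0.499, 0.163, 0.123], [0.509, 0.153, 0.13], [0.521, 0.16, 0.124]]
153 [78 28 16 21 70] [[0.507, 0.255, 0.047], [0.51, 0.157, 0.124], [0.521, 0.163, 0.118]]
154 [38 38 36 35 36] [[0.5, 0.172, 0.11], [0.51, 0.16, 0.118], [0.522, 0.169, 0.11]]
155 [31 12 12 12 19] [[0.499, 0.162, 0.114], [0.51, 0.165, 0.11], [0.521, 0.166, 0.109]]
156 [52  7  9  4 15] [[0.499, 0.162, 0.11], [0.51, 0.159, 0.112], [0.521, 0.159, 0.111]]
157 [72  6  8  6 21] [[0.499, 0.165, 0.105], [0.509, 0.156, 0.111], [0.52, 0.155, 0.111]]
158 [97 11  6  7 40] [[0.5, 0.172, 0.096], [0.509, 0.155, 0.108], [0.521, 0.159, 0.104]]
159 [126  32  24  29  66] [[0.5, 0.168, 0.095], [0.509, 0.154, 0.106], [0.521, 0.163, 0.098]]
[0.5118597  0.16660653 0.10923738] [ 0.02215508 -0.02609587 -0.35578202] 0.0005458813348953791
```

The tips are now at about 0.119 m, about 7 mm above the cap.

{"api": "step_arm", "payload": {"grip": [0, 0, 0, 0, 0], "delta_pos": [[0, 0, 0.1], [0, 0, 0.2], [0, 0, 0.3], [0, 0, 0.35], [0, 0, 0.4]], "turn": [0, 0, 0, 0, 0]}}

```text
time_s: 19.02
tcp_pos: [0.5119, 0.1666, 0.1053]
tool_rot: [-0.011, 1.0, -0.0, -0.0]
force: [0.3, 0.5, -0.2]
gripper_width: 0.0002
grip_force: 0.0
```

{"api": "step_arm", "payload": {"grip": [0, 0, 0], "delta_pos": [[0, 0, 0.04], [0, 0, 0.08], [0, 0, 0.08]], "turn": [0, 0, 0]}}

```text
time_s: 19.4
tcp_pos: [0.5119, 0.1666, 0.1045]
tool_rot: [-0.011, 1.0, -0.0, -0.0]
force: [-0.4, 0.9, -0.1]
gripper_width: -0.0001
grip_force: 0.0
```

{"api": "step_arm", "payload": {"grip": [0, 0, 0], "delta_pos": [[0, 0, 0.04], [0, 0, 0.08], [0, 0, 0.08]], "turn": [0, 0, 0]}}

```text
time_s: 19.77
tcp_pos: [0.5119, 0.1667, 0.1037]
tool_rot: [-0.011, 1.0, -0.0, -0.0]
force: [-0.2, -0.5, -0.2]
gripper_width: 0.0003
grip_force: 0.0
```

{"api": "step_arm", "payload": {"grip": [0, 0, 0], "delta_pos": [[0, 0, 0.04], [0, 0, 0.08], [0, 0, 0.08]], "turn": [0, 0, 0]}}

```text
time_s: 20.15
tcp_pos: [0.5119, 0.1667, 0.1029]
tool_rot: [-0.011, 1.0, -0.0, -0.0]
force: [-0.2, 0.1, 0.0]
gripper_width: 0.0001
grip_force: 0.3
```

{"api": "step_arm", "payload": {"grip": [0, 0, 0], "delta_pos": [[0, 0, 0.04], [0, 0, 0.08], [0, 0, 0.08]], "turn": [0, 0, 0]}}

```text
time_s: 20.52
tcp_pos: [0.5121, 0.1669, 0.1027]
tool_rot: [-0.011, 1.0, 0.0, 0.0]
force: [-4.2, 0.8, 11.7]
gripper_width: -0.0004
grip_force: 6.1
```

Contact at 12 N. I add 0.4 mm and hold.

{"api": "step_arm", "payload": {"grip": [0, 0], "delta_pos": [[0, 0, 0.02], [0, 0, 0.04]], "turn": [0, 0]}}

```text
time_s: 20.78
tcp_pos: [0.5122, 0.167, 0.1026]
tool_rot: [-0.011, 1.0, 0.0, 0.0]
force: [-6.2, -0.5, 19.4]
gripper_width: -0.0001
grip_force: 10.3
```

{"api": "step_arm", "payload": {"grip": [0, 0, 0], "delta_pos": [[0, 0, 0], [0, 0, 0], [0, 0, 0]], "turn": [0, 0, 0]}}

```text
time_s: 21.15
tcp_pos: [0.5122, 0.167, 0.1026]
tool_rot: [-0.011, 1.0, 0.0, 0.0]
force: [-5.3, -0.9, 19.0]
gripper_width: 0.0001
grip_force: 9.2
```

{"api": "step_arm", "payload": {"grip": [0, 0, 0, 0, 0], "delta_pos": [[0, 0, 0], [0, 0, 0], [0, 0, 0], [0, 0, 0], [0, 0, 0]], "turn": [0, 0, 0, 0, 0]}}

```text
time_s: 21.78
tcp_pos: [0.5122, 0.167, 0.1026]
tool_rot: [-0.011, 1.0, 0.0, 0.0]
force: [-5.4, 0.1, 18.6]
gripper_width: -0.0003
grip_force: 9.2
```

A steady 19 N was held for about 1 s. Now I come away.

{"api": "step_arm", "payload": {"grip": [0, 0, 0, 0, 0], "delta_pos": [[0, 0, -0.2], [0, 0, -1], [0, 0, -4], [0, 0, -8], [0, 0, -12]], "turn": [0, 0, 0, 0, 0]}}

```text
time_s: 22.4
tcp_pos: [0.5118, 0.1664, 0.2232]
tool_rot: [-0.01, 1.0, -0.0, -0.0]
force: [-0.0, 0.4, 0.5]
gripper_width: 0.0003
grip_force: 0.0
```

{"api": "step_arm", "payload": {"grip": [0, 0], "delta_pos": [[0, 0, 0], [0, 0, 0]], "turn": [0, 0]}}

```text
time_s: 22.65
tcp_pos: [0.5117, 0.1666, 0.2216]
tool_rot: [-0.011, 1.0, 0.0, -0.0]
force: [0.7, -0.6, 0.4]
gripper_width: 0.0002
grip_force: 0.0
```

```bash
python3 - <<'E'
from h import *
c=cam('wrist'); cv2.imwrite('pics/w6.png',c['color'])
hsv=cv2.cvtColor(c['color'],cv2.COLOR_BGR2HSV);P=pts(c)
d=(hsv[...,1]<45)&(hsv[...,2]>90)&(abs(P[...,2]-.0435)<.006)&(abs(P[...,0]-.513)<.06)&(abs(P[...,1]-.168)<.043)
A=np.c_[P[d][:,:2]-[.513,.168],np.ones(d.sum())];print(np.linalg.lstsq(A,P[d][:,2],rcond=None)[0].round(4),d.sum())
b=(abs(hsv[...,0].astype(int)-109)<14)&(hsv[...,1]>110)&(abs(P[...,2]-.012)<.01);print('slab z',np.median(P[b][:,2]))
print(bot.observe()['force'],bot.observe()['tcp_pos'])
E
```

```text
[-0.0022  0.0001  0.0422] 5995
slab z 0.010567931263477076
[ 0.3738714   1.0403208  -0.39300404] [0.51143446 0.16649678 0.22107354]
```

View pics/w6.png

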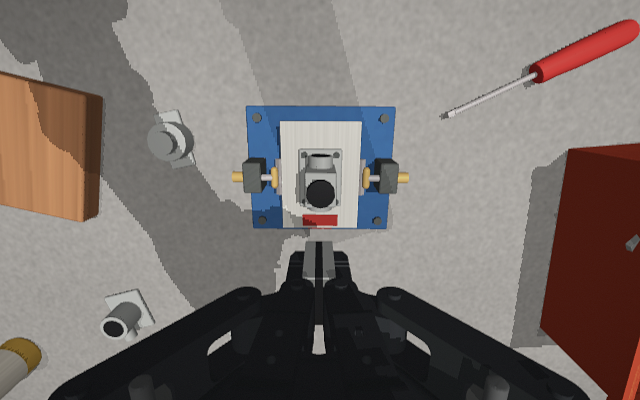

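The pallet sits square on the base, cap (320,192), stripe (320,220), both plungers on its rails. The deck measures level at about 0.0436 m (expected 0.0435), so it is home, and I hand in.

```bash
python3 -c "
from workcell import bot
print(bot.hand_in())"
```

```text
the job is handed in; nothing more can be done
None
```

The aluminium pallet is home on the blue base, red stripe over red stripe, past both plungers; I let go of it, pressed its cap at about 19 N for 1 s, and handed the job in.

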